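# Back the vial feeder off by one notch

### The job

The vial feed wheel has been fed one place too far. With a fingertip, push the thumb lever of its ratchet pawl over so that the pawl lifts clear of the teeth, push the wheel backward (counter-clockwise seen from above, the way the pawl was blocking) by one notch, and push the lever back so that the pawl lies fully down in that notch. Nothing is to be picked up: leave the vials standing in their pockets on the wheel and do not shift the things that lie around.

Things in the scene. Friction and masses are not known exactly. Their poses are not given: they have to be found in the camera images.
- feeder: the feeder's fixed grey stand: round foot 160 mm across, 12 mm high. Origin: on the wheel's axis at the work surface; z up. The pawl is on its -x side: nose on the wheel's rim at (-96, 0) mm, pivot shaft along x at y = -55 mm, 75 mm high, on a post at x = -107 to -119, y = -42 to -68 mm, 86 mm high; the thumb lever is outside the post, at x = -122 to -142 mm.
- deck_centre (a point): centre of the wheel's deck, the top face of a flat aluminium disc 210 mm across, 45 mm above the work surface; turns with the wheel. The hub is 58 mm across and 16 mm high. The rim, 88 to 105 mm from the axis, carries eight saw teeth 12 mm high, 45 degrees apart, one notch between each two.
- feed_wheel (a joint): wheel angle in rad, about 0 at the start; grows counter-clockwise seen from above = BACKWARD. One notch is 0.785. Stiff (0.12 N m): stays where it is left. With the pawl down, a tooth blocks backward turning 0.02 past the notch. The notch floor is flat: the pawl can go fully down from 0.18 short of a full notch to 0.02 past it; beyond, it stands on a tooth; short of that, on the ramp.
- pawl (a joint): pawl angle in rad: 0 is fully down in the notch (starts between 0 and 0.04), 1.0 is the stop fully lifted; the nose is clear of the teeth from about 0.3. Stiff pivot (0.05 N m, about 1 N at the lever's top): it stays where it is left and does not fall by itself.
- lever_top (a point): top of the pawl's thumb lever, mid-width: an upright steel tab 20 mm wide (along the feeder's x), 5 mm thick, rounded top of 8 mm diameter, 55 mm from the pivot. Its lean from vertical toward the feeder's +y is 0.45 - pawl; pawl down, its top is 125 mm above the work surface. Pushing its top to the feeder's -y lifts the pawl, to +y lowers it. This point's axes turn with the pawl.
- pawl_pivot (a point): point on the pawl's pivot axis (along the feeder's x) below the middle of the thumb lever's width; 75 mm above the work surface; fixed.
- pawl_nose (a point): middle of the underside of the pawl's nose, which is 8 mm thick; with the pawl down it is 1 mm above the wheel's deck.
- peg_a (a point): centre of the top of a steel push peg standing on the wheel: 12 mm diameter, 60 mm tall above the deck (top 105 mm above the work surface), 78 mm from the wheel's axis, at 22.5 degrees counter-clockwise from the feeder's +x when the wheel is at 0. The four pegs are for pushing the wheel round by hand.
- peg_b (a point): centre of the top of a steel push peg standing on the wheel: 12 mm diameter, 60 mm tall above the deck (top 105 mm above the work surface), 78 mm from the wheel's axis, at 112.5 degrees counter-clockwise from the feeder's +x when the wheel is at 0. The four pegs are for pushing the wheel round by hand.
- peg_c (a point): centre of the top of a steel push peg standing on the wheel: 12 mm diameter, 60 mm tall above the deck (top 105 mm above the work surface), 78 mm from the wheel's axis, at 202.5 degrees counter-clockwise from the feeder's +x when the wheel is at 0. The four pegs are for pushing the wheel round by hand.
- peg_d (a point): centre of the top of a steel push peg standing on the wheel: 12 mm diameter, 60 mm tall above the deck (top 105 mm above the work surface), 78 mm from the wheel's axis, at 292.5 degrees counter-clockwise from the feeder's +x when the wheel is at 0. The four pegs are for pushing the wheel round by hand.
- vial_1: small white reagent bottle with a screw cap, 26 mm diameter, 73 mm tall, 34 g, loose, standing on the wheel's deck in one of the eight pockets (between pins 14 mm high, 45 mm from the wheel's axis), so it rides round with the wheel and tips if hit. Origin: centre of its underside.
- vial_2: small white reagent bottle with a screw cap, 26 mm diameter, 73 mm tall, 34 g, loose, standing on the wheel's deck in one of the eight pockets (between pins 14 mm high, 45 mm from the wheel's axis), so it rides round with the wheel and tips if hit. Origin: centre of its underside.
- vial_3: small white reagent bottle with a screw cap, 26 mm diameter, 73 mm tall, 34 g, loose, standing on the wheel's deck in one of the eight pockets (between pins 14 mm high, 45 mm from the wheel's axis), so it rides round with the wheel and tips if hit. Origin: centre of its underside.
- cap_white: loose white screw cap, 36 mm diameter, 14 mm high, lying near the feeder; leave it alone. Origin: centre of its underside.
- amber_bottle: amber bottle with a screw cap, 39 mm diameter, 77 mm tall, standing near the feeder; leave it alone. Origin: centre of its underside.
- marker: felt marker, 139 mm long, 15 mm thick, lying on the worktop, long axis its y; leave it alone. Origin: centre of its underside.
- petri_dish: closed culture dish, 92 mm diameter, 16 mm high; leave it alone. Origin: centre of its underside.
- timer: countdown timer, 62x66x18 mm; leave it alone. Origin: centre of its underside.
- tape_roll: roll of tape lying flat, 67 mm diameter, 19 mm high; leave it alone. Origin: centre of its underside.

How it is judged:
On the way, in this order (a step that is already met when the one before it is completed fails the run):
1. the pawl is lifted clear of the teeth (by more than 0.4 rad) with the wheel still at its first notch (value of joint pawl above 0.4 rad and value of joint feed_wheel between -0.3 and 0.12 rad), for 0.2 s.
2. the wheel is pushed back by a notch (by more than 0.5 rad) while the pawl is up (value of joint feed_wheel above 0.5 rad and value of joint pawl above 0.25 rad), for 0.1 s.
At the end, for the whole second after the job is handed in: The pawl is fully down (under 0.08 rad) with the wheel in the next notch back (0.5 to 0.85 rad back), wheel and pawl at rest, and all three vials upright (within 0.2 rad) in pockets on the wheel (within 60 mm of its axis, underside within 8 mm of the deck) (value of joint pawl below 0.08 rad and value of joint feed_wheel between 0.5 and 0.85 rad and velocity of joint feed_wheel between -0.05 and 0.05 rad/s and velocity of joint pawl between -0.05 and 0.05 rad/s and angle between each of vial_1, vial_2, vial_3's own z axis and vertical below 0.2 rad and z of vial_1 in the frame of feeder between 0.037 and 0.053 m and horizontal distance between each of vial_1, vial_2, vial_3 and feeder below 0.06 m and linear speed of each of vial_1, vial_2, vial_3 below 0.03 m/s and z of vial_2 in the frame of feeder between 0.037 and 0.053 m and z of vial_3 in the frame of feeder between 0.037 and 0.053 m); the robot touches nothing.
It fails at once if the wheel is turned back far past one notch, or forward by a notch (value of joint feed_wheel above 1.15 rad or value of joint feed_wheel below -0.5 rad).
It fails at once if a vial is lifted off the wheel's deck (by more than 15 mm) or tipped over (angle between any of vial_1, vial_2, vial_3's own z axis and vertical above 0.5 rad or z of any of vial_1, vial_2, vial_3 in the frame of feeder above 0.06 m).
It fails at once if one of the things lying around is shifted by more than 30 mm or lifted (distance of any of cap_white, amber_bottle, marker, petri_dish, timer, tape_roll from where it was at the start of the episode above 0.03 m).
It also fails if it takes over 54 s, if anything falls off the work surface, if the arm or the gripper's body presses on something with over 40 N, if the wrist force passes 120 N, or if a joint passes its speed limit or range.

### The arm

A 6-joint arm with a two-finger parallel gripper is mounted at the origin on a cart in front of the work surface, level with it; the furniture and walls round the work are solid. World frame = base frame: x ahead of the robot, y to its left, z up, the work surface at z = 0. Lengths are in m, angles in rad, forces in N, time in s.
With the tool pointing down it reaches from about 0.3 to 0.775 m from the base axis. Payload 14.6 kg.
Tool frame: the origin (TCP) lies on the centre line of the jaws, within the pads' length; the fingertips stand 19 mm ahead of it and the grasp point (between the pads) is the TCP; y points along the fingers, x is the direction in which the jaws open and shut, and the axes are right-handed (so a half turn about y gives the same grasp; the last joint's range is limited). The gripper opens to 94 mm and grips with 3 to 60 N. Pads are 16 mm wide; open, the fingers measure 119 mm over their backs; the gripper's body (75 mm by 177 mm) begins 78 mm behind the grasp point.
Start: joints at [1.199, 0.3, 1.521, -0, 1.321, -0.067], TCP at [0.165, 0.525, 0.224] pointing down, gripper open.
Joint ranges: [-3.03, 3.03], [-0.79, 2.21], [0.23, 2.52], [-1.04, 4.18], [0, 3.07], [-2.55, 2.55]. Speed limits (rad/s): [2.22, 2.22, 2.57, 3.14, 3.14, 3.14].

### API

Orientations are given as [roll, pitch, yaw] about the fixed x, y, z axes, in that order (R = Rz(yaw) Ry(pitch) Rx(roll)).
In Python, from station import ctrl, optics gives the robot as it stands.
- The arm moves only by the tool jog_arm, never from a script. Its argument "targets" is a list of rows, each a list of 3 entries, a list of its own where there are three numbers: the finger opening in cm, from 0 to 9.4, then the shift along the tool's x, y, z in cm, then the turn about the tool's y in rad. A call has 1 to 10 rows; each row is the pose to reach, as a shift and turn from the pose commanded when the call began, along the tool's axes at that moment; what a row does not reach only later rows make up. A row lasts 1/10 s, in which the tool goes at most 50 mm and 8.59 degrees, less where a joint would pass 70% of its speed; a pose out of reach is approached as far as the arm can. A call with a gripper value outside its range is refused whole. The fingers move at their own pace and stop on an object; "grip_force" is the grip in N (left out, the last holds). Time passes only in rows, so rows that repeat a pose let the fingers close. It gives the time, the measured TCP pose, the force and the opening at its end, in the units of the state.
- ctrl.get_obs(): the state, without advancing time (a new reading comes with each control period).
- optics.camera(name): name is "scene" or "top" or "wrist"; returns a dict with "img" (420x560x3 uint8, red, green, blue), "range_z" (420x560 float32, m along the optical axis (not along the pixel's ray), 0 where there is no reading), "camera_matrix" (3x3 intrinsics, pixels), "k1" (the pictures are not rectified: a ray, as slopes to the right and down, at radius r is drawn at 1 + k1 r^2 times it, then the intrinsics apply), "world_to_cam" (4x4, takes a point from world to camera coordinates); the wrist camera has in their place "mount" (4x4, takes a point from camera to tool coordinates, whose origin is the TCP and whose axes are the tool frame's). Camera axes: x right, y up, looking along -z (the intrinsics and any distortion apply to the point x, -y, -z); pixel columns grow to the right and rows downward; lengths in m; the calibration is good to about 2 mm. A picture is of the moment at which its call begins: read the wrist's pose just before it.
- ctrl.hand_in(): hands the job in, once; it reports no verdict.
The state is a dict: "time_s": time; "qpos": joint angles; "joint_vel": joint speeds; "tau": joint torques, N m; "ee_pos": TCP position; "eef_rot": TCP orientation; "force": force on the tool from outside, world axes, zero at the start; "moment": the same for the moment, N m; "grip_width": finger opening in m.
Only numpy, scipy, OpenCV 4.12 (cv2) and the standard library are available. Lean on these libraries where they do the work, as an engineer would, in place of code of your own. Each camera call takes 0.05 s, during which the arm holds its last target. There are 200 camera calls.

## Working session

There is one attempt and no reset: what is moved stays moved. The work goes in short steps, Python scripts to look and compute and a tool call to move; the robot and the scene stay as the last step left them, time stands still between calls to the robot, and variables do not carry over. Pictures are saved under pics/ and viewed, about 8 in all and at most 12, crops included, and the job is handed in when it is done.

Besides the shell and the picture viewer there is one more tool, called after ">>>" as name(argument=value, ...), one argument or row to a line, values as JSON. jog_arm: Moves the arm, as the interface text tells. Its arguments: {"type":"object","properties":{"targets":{"type":"array","items":{"type":"array"}},"grip_force":{"type":"number"}},"required":["targets"]}

```bash
mkdir -p pics; python3 - <<'E'
from station import ctrl, optics
import cv2, numpy as np
print(ctrl.get_obs())
for n in ("scene","top"):
    c=optics.camera(n); np.savez(f"{n}.npz",**c)
    cv2.imwrite(f"pics/{n}1.png",c["img"][:,:,::-1])
    print(n,c["camera_matrix"],c["k1"],c["world_to_cam"])
E
```

```text
{'time_s': 0.0, 'qpos': array([ 1.19940663e+00,  3.00480276e-01,  1.52159291e+00,  1.84869283e-05,
        1.32066332e+00, -6.65998723e-02]), 'joint_vel': array([-1.77341284e-04,  1.65065701e-03, -5.37202317e-05,  8.11735806e-04,
        5.25733325e-04, -1.14348260e-04]), 'tau': array([ 3.54215872e-04, -5.31813455e+01, -3.52737665e+01,  7.08123785e-02,
        2.44895130e-02, -9.20111074e-05]), 'ee_pos': array([0.16496342, 0.52443024, 0.22387627]), 'eef_rot': array([-1.57070234e+00,  1.14012471e-03,  1.26600197e+00]), 'force': array([-0.3118635 ,  0.74578885,  0.1092132 ]), 'moment': array([ 0.02890626, -0.02348652,  0.02689787]), 'grip_width': 0.09411522153866386}
scene [[455.73308399   0.         277.61972826]
 [  0.         455.73308399 203.9648148 ]
 [  0.           0.           1.        ]] 0.01912991744776729 [[ 6.23726555e-01 -7.81642356e-01  6.40857539e-04 -4.03777730e-01]
 [ 4.62755988e-01  3.69925554e-01  8.05612798e-01 -3.31804096e-01]
 [-6.29938155e-01 -5.02185535e-01  5.92442073e-01 -1.32323524e+00]
 [ 0.00000000e+00  0.00000000e+00  0.00000000e+00  1.00000000e+00]]
top [[491.62308012   0.         274.04151548]
 [  0.         491.62308012 204.40722823]
 [  0.           0.           1.        ]] -0.04160332543967696 [[ 0.02093986 -0.99976207  0.00610996 -0.08238623]
 [ 0.98312936  0.02170145  0.1816197  -0.61274909]
 [-0.18170909  0.00220379  0.98334986 -1.80930695]
 [ 0.          0.          0.          1.        ]]
```

View pics/top1.png

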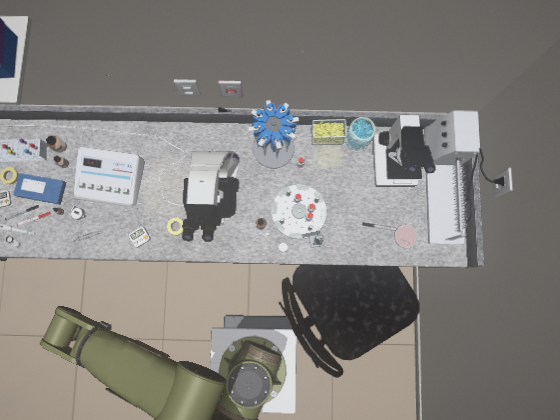

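View pics/scene1.png

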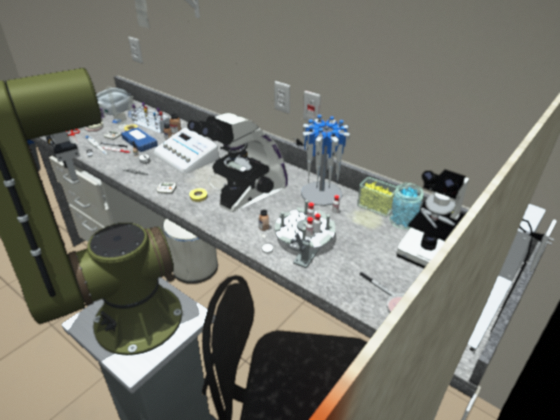

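The top view shows the feeder wheel at about (299,211), with the pawl at about (316,240), lower right. The scene view shows the wheel at (305,230) and the pawl post at (305,252). Next I'll measure from the top view and enlarge it.

```bash
cat > h.py <<'E'
import numpy as np, cv2
from scipy.spatial.transform import Rotation as R
def tool(o):
    T=np.eye(4); T[:3,:3]=R.from_euler("xyz",o["eef_rot"]).as_matrix(); T[:3,3]=o["ee_pos"]; return T
def c2w(c,o=None): return np.linalg.inv(c["world_to_cam"]) if "world_to_cam" in c else tool(o)@c["mount"]
def ray(c,px,M):
    K=c["camera_matrix"]; d=np.array([(px[0]-K[0,2])/K[0,0],(px[1]-K[1,2])/K[1,1]]); s=d.copy()
    for _ in range(10): s=d/(1+float(c["k1"])*(s@s))
    return M[:3,3], M[:3,:3]@np.array([s[0],-s[1],-1])
def onz(c,px,z,M):
    p,d=ray(c,px,M); return p+d*(z-p[2])/d[2]
def pix(c,p,M):
    q=np.linalg.inv(M)@np.append(p,1); s=np.array([q[0],-q[1]])/-q[2]; s=s*(1+float(c["k1"])*(s@s)); K=c["camera_matrix"]
    return np.array([K[0,0]*s[0]+K[0,2],K[1,1]*s[1]+K[1,2]])
E
python3 - <<'E'
from h import *
c=dict(np.load("top.npz")); M=c2w(c); im=c["img"]
print("wheel",onz(c,(299,211),.045,M),"pawl",onz(c,(316,240),.1,M))
a=cv2.resize(im[170:260,230:350],None,fx=6.5,fy=6.5,interpolation=cv2.INTER_CUBIC)
cv2.imwrite("pics/topc.png",a[:,:,::-1])
E
```

```text
wheel [ 0.59303574 -0.16484001  0.045     ] pawl [ 0.47727576 -0.22538508  0.1       ]
```

View pics/topc.png

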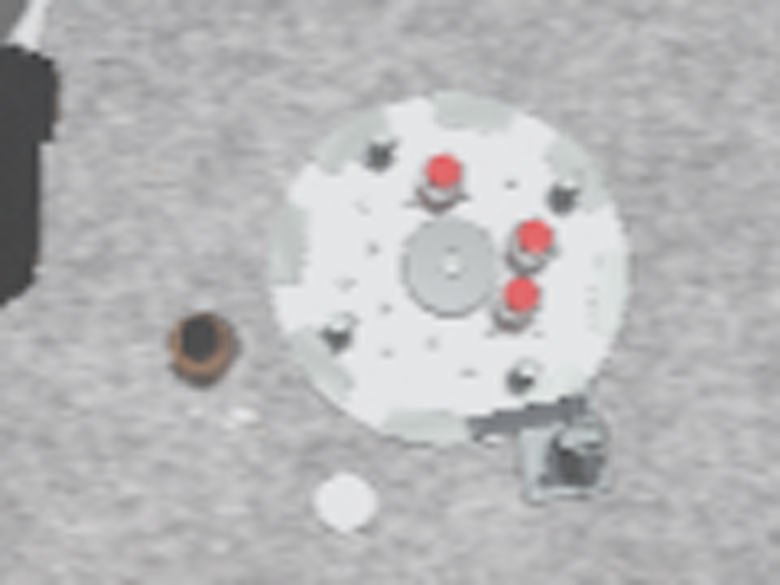

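The crop shows the hub at (452,265), vial caps at (443,172), (535,237) and (521,294), and peg tops at about (380,150), (562,192), (520,372) and (338,328). The pawl arm runs from (480,425) to (580,405), with the post and lever at about (580,440). I'll turn these into a rough feeder pose and plan a look with the wrist camera.

```bash
python3 - <<'E'
from h import *
from station import ctrl, optics
c=dict(np.load("top.npz")); M=c2w(c)
f=lambda u,v,z: onz(c,(230+(u+.5)/6.5-.5,170+(v+.5)/6.5-.5),z,M)
h=f(452,265,.061); print("hub",h)
for n,p,a in (("a",(380,150),22.5),("b",(338,328),112.5),("c",(520,372),202.5),("d",(562,192),292.5)):
    q=f(*p,.1)-h; print(n,np.hypot(q[0],q[1]),np.degrees(np.arctan2(q[1],q[0]))%360-a)
print("nose",f(480,425,.054)-h,"pivot",f(580,405,.08)-h,"post",f(570,440,.086)-h)
w=optics.camera("wrist"); print(w["mount"],w["camera_matrix"],w["k1"])
E
```

```text
hub [ 0.59279808 -0.16438197  0.061     ]
a 0.07379470529788884 14.230905002643183
b 0.07980699459659708 11.311636012057733
c 0.07686598122810082 6.345166046263785
d 0.070707664369472 9.00410610953901
nose [-0.09232232 -0.01768956 -0.007     ] pivot [-0.08280674 -0.07304617  0.019     ] post [-0.10372276 -0.06688655  0.025     ]
[[ 9.99999614e-01  1.67175768e-04 -8.62610906e-04  1.00135918e-03]
 [-8.77965051e-04  2.29179857e-01 -9.73383697e-01 -1.59534034e-01]
 [ 3.49668765e-05  9.73384079e-01  2.29179915e-01  6.51952910e-02]
 [ 0.00000000e+00  0.00000000e+00  0.00000000e+00  1.00000000e+00]] [[378.40136698   0.         273.90609437]
 [  0.         378.40136698 212.5556751 ]
 [  0.           0.           1.        ]] 0.016753553953592196
```

>>> jog_arm(
  targets=[
    [0,[-31.6,-4.6,-24.1],1.09],
    [0,[-31.6,-4.6,-24.1],1.09],
    [0,[-31.6,-4.6,-24.1],1.09],
    [0,[-31.6,-4.6,-24.1],1.09],
    [0,[-31.6,-4.6,-24.1],1.09],
    [0,[-31.6,-4.6,-24.1],1.09],
    [0,[-31.6,-4.6,-24.1],1.09],
    [0,[-31.6,-4.6,-24.1],1.09],
    [0,[-31.6,-4.6,-24.1],1.09],
    [0,[-31.6,-4.6,-24.1],1.09],
  ],
)

```text
time_s: 1.15
ee_pos: [0.3004, 0.1502, 0.2705]
eef_rot: [-1.571, -0.0, 0.173]
force: [0.8, -0.3, 0.6]
grip_width: 0.0174
```

>>> jog_arm(
  targets=[
    [0,[15.5,0,-44],0],
    [0,[15.5,0,-44],0],
    [0,[15.5,0,-44],0],
    [0,[15.5,0,-44],0],
    [0,[15.5,0,-44],0],
    [0,[15.5,0,-44],0],
    [0,[15.5,0,-44],0],
    [0,[15.5,0,-44],0],
    [0,[15.5,0,-44],0],
    [0,[15.5,0,-44],0],
  ],
)

```text
time_s: 2.15
ee_pos: [0.5319, -0.256, 0.2685]
eef_rot: [-1.569, 0.002, 0.178]
force: [-1.0, 0.3, -0.9]
grip_width: 0.0006
```

```bash
python3 - <<'E'
from h import *
from station import ctrl, optics
o=ctrl.get_obs(); w=optics.camera("wrist"); np.savez("w1.npz",pose=c2w(w,o),**w)
print(o["ee_pos"],o["eef_rot"],o["grip_width"])
cv2.imwrite("pics/w1.png",cv2.resize(w["img"],None,fx=1.4,fy=1.4)[:,:,::-1])
E
```

```text
[ 0.53191996 -0.25601924  0.26846813] [-1.56949544  0.00178647  0.17757684] 0.00061161743916712
```

View pics/w1.png

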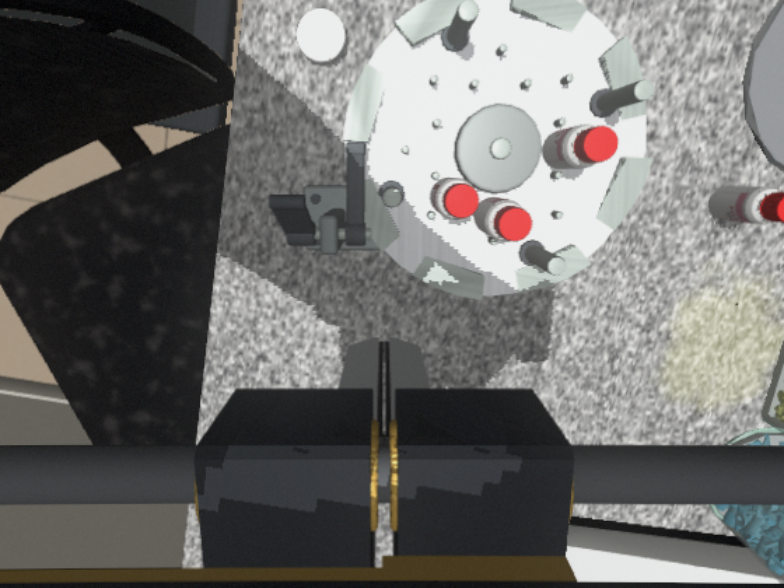

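The wrist view shows the hub at (498,148), peg tops at (645,90), (468,12), (393,193) and (556,266), the pawl arm at about (356,145–245), and the lever tab at about (270–312, 195–245).

```bash
python3 - <<'E'
from h import *
c=dict(np.load("w1.npz")); M=c["pose"]; K=c["camera_matrix"]
g=lambda u,v:((u+.5)/1.4-.5,(v+.5)/1.4-.5)
f=lambda u,v,z: onz(c,g(u,v),z,M)
h=f(498,148,.061); print("hub",h)
A=[];P={}
for n,p,a in (("a",(645,90),22.5),("b",(468,12),112.5),("c",(393,193),202.5),("d",(556,266),292.5)):
    q=f(*p,.105); P[n]=q; print(n,q,np.hypot(*(q-h)[:2]))
m=sum(P.values())/4; print("peg mean",m)
for n,a in zip("abcd",(22.5,112.5,202.5,292.5)): d=P[n]-m; print(np.hypot(d[0],d[1]),(np.degrees(np.arctan2(d[1],d[0]))-a+180)%360-180)
def d3(u,v):
    x,y=map(round,g(u,v)); z=float(c["range_z"][y,x]); p,d=ray(c,(x,y),M); return p+d*z if z else None
th=np.radians(10); m[2]=0
for n,p in dict(hubtop=(520,165),deck=(430,120),levA=(290,202),levB=(290,215),levC=(300,238),nose=(356,150),piv=(356,235),chair1=(190,110),chair2=(100,100),chair3=(60,20),chairseat=(100,250),floor=(120,145)).items():
    q=d3(*p)
    if q is None: print(n,None); continue
    e=q-m; print(n,q.round(4),"feeder",(np.cos(th)*e[0]+np.sin(th)*e[1]).round(4),(-np.sin(th)*e[0]+np.cos(th)*e[1]).round(4))
i=cv2.resize(c["img"][90:200,170:320],None,fx=5.3,fy=5.3,interpolation=cv2.INTER_CUBIC); cv2.imwrite("pics/w1c.png",i[:,:,::-1])
E
```

```text
hub [ 0.59316948 -0.16053154  0.061     ]
a [ 0.65968879 -0.11866103  0.105     ] 0.0785999908395515
b [ 0.55180142 -0.09656924  0.105     ] 0.07617409381155764
c [ 0.52867552 -0.20038779  0.105     ] 0.07581551200303016
d [ 0.63552474 -0.22614317  0.105     ] 0.07809516508517109
peg mean [ 0.59392262 -0.1604403   0.105     ]
0.07791468352369224 9.926569369235835
0.07650953579212363 10.903745602599315
0.07650480591218417 8.977015990886287
0.07776633807205695 9.841412732522258
hubtop [ 0.6102 -0.1689  0.0598] feeder 0.0146 -0.0111
deck [ 0.5462 -0.1498  0.0455] feeder -0.0452 0.0188
levA [ 0.4719 -0.2149  0.1242] feeder -0.1296 -0.0324
levB [ 0.4711 -0.223   0.1135] feeder -0.1318 -0.0403
levC [ 0.4746 -0.2402  0.0828] feeder -0.1314 -0.0579
nose [ 0.5002 -0.1785  0.0623] feeder -0.0954 -0.0015
piv [ 0.5102 -0.232   0.0823] feeder -0.0949 -0.056
chair1 [ 0.2839 -0.1581 -0.2328] feeder -0.3049 0.0561
chair2 [ 0.2131 -0.169  -0.1662] feeder -0.3765 0.0577
chair3 [ 0.1113 -0.084  -0.2664] feeder -0.4621 0.1591
chairseat [ 0.1579 -0.3578 -0.2922] feeder -0.4636 -0.1186
floor [ 0.1519 -0.2165 -0.3452] feeder -0.4451 0.0216
```

View pics/w1c.png

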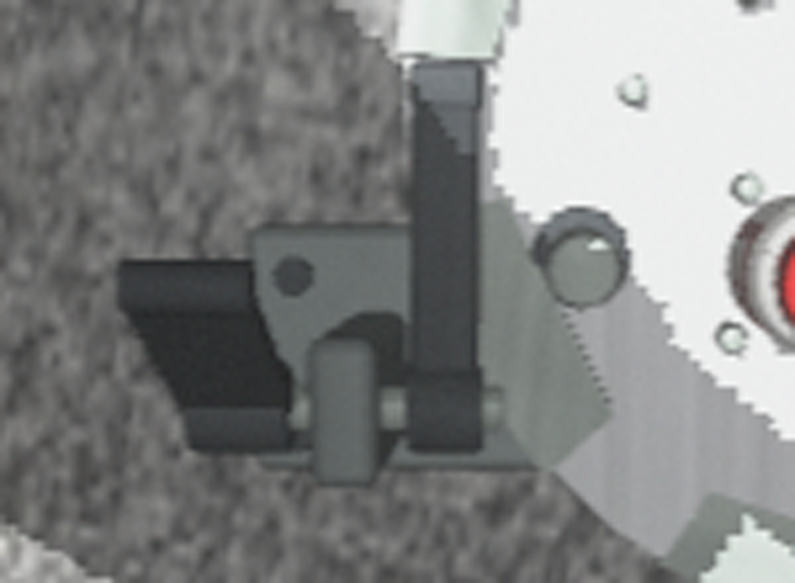

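Feeder: (0.5937, -0.1605), yaw about 0.173. The pegs, hub, lever and depth readings all agree with the given sizes. The crop shows the lever tab's top edge at (185,275), with clear space on its +y side. I'm moving the closed fingers there.

>>> jog_arm(
  targets=[
    [0,[-5.7,0,8.3],0],
    [0,[-5.7,0,8.3],0],
    [0,[-5.7,0,8.3],0],
    [0,[-5.7,4,8.3],0],
    [0,[-5.7,8,8.3],0],
    [0,[-5.7,12,8.3],0],
    [0,[-5.7,14.2,8.3],0],
    [0,[-5.7,14.2,8.3],0],
    [0,[-5.7,14.2,8.3],0],
  ],
)

```text
time_s: 3.1
ee_pos: [0.4599, -0.1825, 0.1292]
eef_rot: [-1.571, -0.0, 0.178]
force: [-0.0, -0.3, 0.2]
grip_width: 0.0003
```

>>> jog_arm(
  targets=[
    [0,[0,0.3,-1.5],0],
    [0,[0,0.3,-2.2],0],
    [0,[0,0.3,-2.9],0],
    [0,[0,0.3,-3.6],0],
    [0,[0,0.3,-4.2],0],
    [0,[0,0.3,-4.8],0],
    [0,[0,0.3,-5.4],0],
    [0,[0,0.3,-5.4],0],
    [0,[0,0.3,-5.4],0],
    [0,[0,0.3,-5.4],0],
  ],
)

```text
time_s: 4.1
ee_pos: [0.4686, -0.2366, 0.1255]
eef_rot: [-1.571, -0.0, 0.176]
force: [0.2, -1.5, 0.3]
grip_width: 0.0005
```

```bash
python3 - <<'E'
from h import *
from station import ctrl, optics
o=ctrl.get_obs(); w=optics.camera("wrist"); M=c2w(w,o)
np.savez("w2.npz",pose=M,**w)
print(o["ee_pos"],o["force"])
cv2.imwrite("pics/w2.png",cv2.resize(w["img"],None,fx=1.4,fy=1.4)[:,:,::-1])
E
```

```text
[ 0.46855695 -0.23657804  0.1254745 ] [ 0.21294497 -1.54870022  0.27356502]
```

View pics/w2.png

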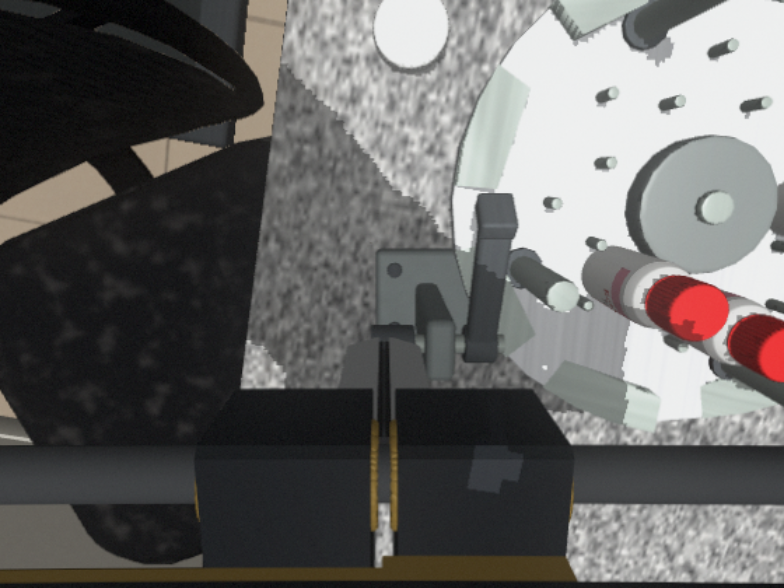

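The pawl arm is now raised, with its nose end at (495,205) standing clear of the deck. I'll check the angle from the depth image.

```bash
cat >> h.py <<'E'
F0=np.array([.5937,-.1605,0]); RF=R.from_euler("z",.173).as_matrix()
def d3(c,u,v,s=1.4):
    x,y=round((u+.5)/s-.5),round((v+.5)/s-.5); z=float(c["range_z"][y,x]); p,d=ray(c,(x,y),c["pose"]); return RF.T@(p+d*z-F0) if z else None
E
python3 - <<'E'
from h import *
c=dict(np.load("w2.npz"))
for p in ((495,215),(494,240),(490,270),(487,300),(484,330)): print(p,d3(c,*p).round(4))
print(RF.T@(np.array([.46856,-.2366,.1255])-F0))
E
```

```text
(495, 215) [-0.0972 -0.0005  0.1011]
(494, 240) [-0.0965 -0.0093  0.0998]
(490, 270) [-0.0963 -0.0213  0.0943]
(487, 300) [-0.096  -0.0332  0.0904]
(484, 330) [-0.0954 -0.0471  0.0846]
[-0.13637174 -0.05342265  0.1255    ]
```

>>> jog_arm(
  targets=[
    [0,[0,0,1.5],0],
    [0,[0,0,3],0],
    [0,[0,-4,3.5],0],
    [0,[0,-8,4],0],
    [0,[12.9,-8,14.6],-0.75],
    [0,[12.9,-8,14.6],-0.75],
    [0,[12.9,-8,14.6],-0.75],
    [0,[12.9,-8,14.6],-0.75],
    [0,[12.9,-8,14.6],-0.75],
    [0,[12.9,-8,14.6],-0.75],
  ],
)

```text
time_s: 5.15
ee_pos: [0.5697, -0.0686, 0.2052]
eef_rot: [-1.57, 0.0, 0.93]
force: [-0.3, 0.6, 0.2]
grip_width: 0.0004
```

```bash
python3 - <<'E'
from h import *
from station import ctrl, optics
o=ctrl.get_obs(); w=optics.camera("wrist"); M=c2w(w,o)
np.savez("w3.npz",pose=M,**w)
print(RF.T@(o["ee_pos"]-F0),o["eef_rot"])
cv2.imwrite("pics/w3.png",cv2.resize(w["img"],None,fx=1.4,fy=1.4)[:,:,::-1])
E
```

```text
[-0.00780454  0.09470562  0.20524685] [-1.57037214e+00  1.79008773e-04  9.30441323e-01]
```

View pics/w3.png

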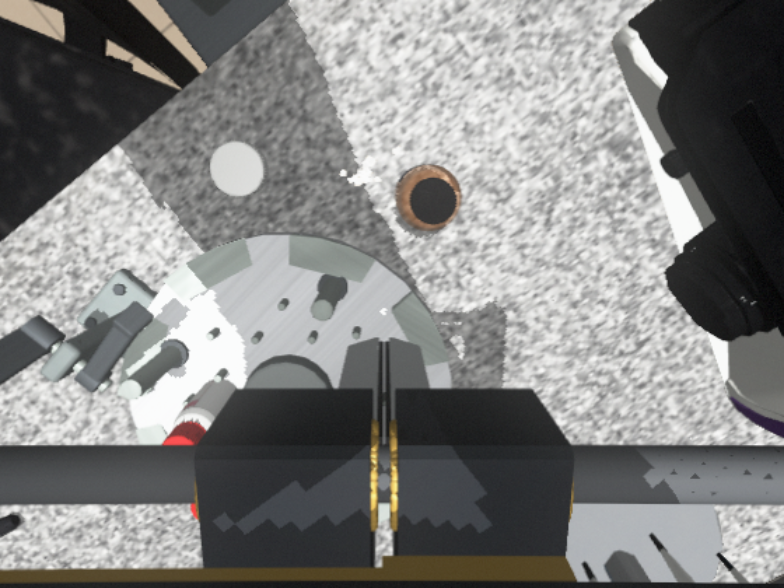

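The finger stands on the right (clockwise) side of peg_b, whose top is at (322,308), and the pawl is still up. The microscope at the right, about (700,290), is tall, so I'll check its clearance from the gripper body before descending.

```bash
python3 - <<'E'
from h import *
from station import ctrl
c=dict(np.load("w3.npz")); T=tool(ctrl.get_obs()); Ti=np.linalg.inv(T)
print("peg top",d3(c,322,308),"noses",d3(c,128,318),d3(c,110,340))
z=c["range_z"]; pts=[]
for y in range(0,420,4):
    for x in range(430,560,2):
        if z[y,x]>0 and y<300:
            p,d=ray(c,(x,y),c["pose"]); q=p+d*float(z[y,x])
            if q[2]>.08: pts.append(np.r_[(Ti@np.append(q,1))[:3],q[2]])
P=np.array(pts); print(len(P),P[:,3].max()); 
for lo,hi in ((.08,.15),(.15,.2),(.2,.4)):
    s=P[(P[:,3]>lo)&(P[:,3]<hi)]
    if len(s): print(lo,"min tool x",s[s[:,0].argsort()[:3]].round(3))
E
```

```text
peg top [-0.02862024  0.07323395  0.10337341] noses [-0.09768435 -0.00033659  0.10013635] [-0.09785162 -0.0188684   0.09615331]
1906 0.15943448781246092
0.08 min tool x [[0.11  0.056 0.089 0.15 ]
 [0.11  0.056 0.091 0.149]
 [0.11  0.056 0.095 0.15 ]]
0.15 min tool x [[0.109 0.048 0.092 0.157]
 [0.109 0.05  0.09  0.155]
 [0.109 0.052 0.093 0.154]]
```

>>> jog_arm(
  targets=[
    [0,[0,4,0],0],
    [0,[0,8,0],0],
    [0,[0,11,0],0],
    [0,[0,11.8,0.1],0],
    [0,[-0.8,11.8,0.2],0],
    [0,[-1.1,11.8,0.2],0],
    [0,[-1.4,11.8,0.2],0],
    [0,[-1.7,11.8,0.2],0],
    [0,[-2.0,11.8,0.2],0],
  ],
)

```text
time_s: 6.1
ee_pos: [0.5566, -0.0852, 0.0884]
eef_rot: [-1.572, -0.001, 0.926]
force: [0.4, 2.7, 1.1]
grip_width: 0.0008
```

>>> jog_arm(
  targets=[
    [0,[-0.4,0,0],0],
    [0,[-0.8,0,0],0],
    [0,[-1.2,0,0],0],
    [0,[-1.6,0,0],0],
    [0,[-2.0,0,0],0],
    [0,[-2.4,0,0],0],
    [0,[-2.8,0,0],0],
    [0,[-3.2,0,0],0],
    [0,[-3.6,0,0],0],
    [0,[-3.6,0,0],0],
  ],
)

```text
time_s: 7.1
ee_pos: [0.5345, -0.1144, 0.0875]
eef_rot: [-1.571, 0.0, 0.926]
force: [0.2, -0.3, -0.3]
grip_width: 0.0004
```

```bash
python3 - <<'E'
from h import *
from station import ctrl, optics
o=ctrl.get_obs(); w=optics.camera("wrist"); M=c2w(w,o)
np.savez("w4.npz",pose=M,**w)
p=RF.T@(o["ee_pos"]-F0); print(p,o["eef_rot"],o["force"], "along x",p[0]*.727+p[1]*.687)
cv2.imwrite("pics/w4.png",cv2.resize(w["img"],None,fx=1.4,fy=1.4)[:,:,::-1])
E
```

```text
[-0.05034736  0.05558872  0.08752991] [-1.57103211e+00  2.45842068e-04  9.25567128e-01] [ 0.21578994 -0.31165711 -0.32357446] along x 0.001586916618422328
```

View pics/w4.png

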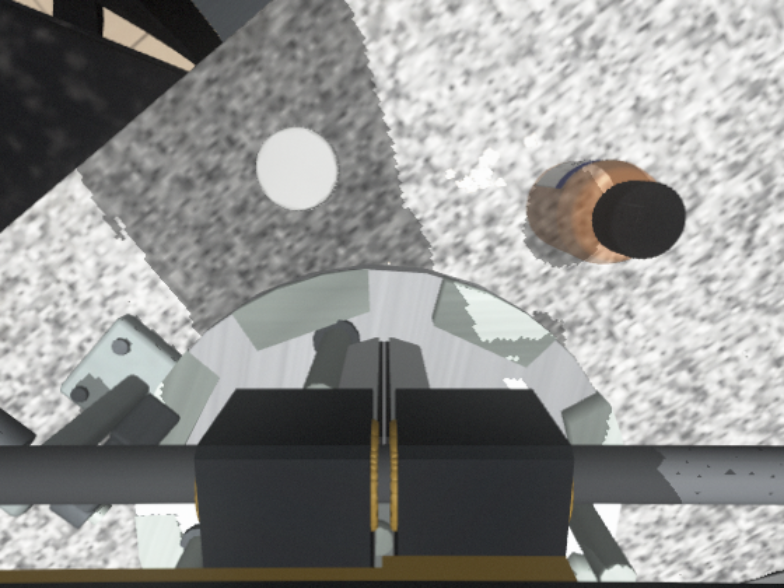

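The finger is against peg_b, whose base is at (335,335), and the wheel has turned to an estimated 0.58. I need about 9 mm more, then I'll back off and lift.

>>> jog_arm(
  targets=[
    [0,[-0.3,0,0],0],
    [0,[-0.6,0,0],0],
    [0,[-0.9,0,0],0],
    [0,[-0.9,0,0],0],
    [0,[-0.9,0,0],0],
    [0,[0.3,0,0],0],
    [0,[1.5,0,0],0],
    [0,[1.5,-5,0],0],
    [0,[1.5,-10,0],0],
    [0,[1.5,-12,0],0],
  ],
)

```text
time_s: 8.15
ee_pos: [0.5454, -0.1011, 0.2122]
eef_rot: [-1.576, -0.002, 0.927]
force: [0.3, -0.6, -0.2]
grip_width: 0.0001
```

```bash
python3 - <<'E'
from h import *
from station import ctrl, optics
o=ctrl.get_obs(); w=optics.camera("wrist"); M=c2w(w,o)
np.savez("w5.npz",pose=M,**w)
p=RF.T@(o["ee_pos"]-F0); print(p,o["eef_rot"],o["force"])
cv2.imwrite("pics/w5.png",cv2.resize(w["img"],None,fx=1.4,fy=1.4)[:,:,::-1])
E
```

```text
[-0.0373436   0.06686951  0.21219027] [-1.57607256 -0.00224201  0.92693606] [ 0.29856482 -0.60401592 -0.21831877]
```

View pics/w5.png

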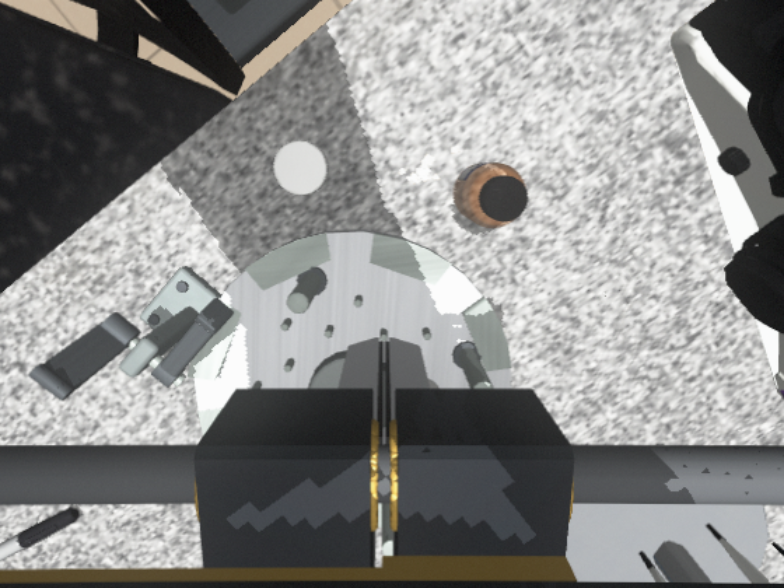

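Peg_b's top is now at (298,299), and the lever at the left leans away (pawl up). I'll check the wheel angle, then go round to the lever's -y side.

```bash
python3 - <<'E'
from h import *
c=dict(np.load("w5.npz"))
q=RF.T@(onz(c,(298.5/1.4-.5,299.5/1.4-.5),.105,c["pose"])-F0); print(q,np.hypot(*q[:2]),np.arctan2(q[1],q[0])-np.radians(112.5))
E
```

```text
[-0.06955754  0.0389294   0.105     ] 0.07971041154952473 0.6678587669822011
```

>>> jog_arm(
  targets=[
    [0,[-18.3,0,-5.4],0.75],
    [0,[-18.3,0,-5.4],0.75],
    [0,[-18.3,0,-5.4],0.75],
    [0,[-18.3,0,-5.4],0.75],
    [0,[-18.3,0,-5.4],0.75],
    [0,[-18.3,0,-5.4],0.75],
    [0,[-18.3,0,-5.4],0.75],
  ],
)

```text
time_s: 8.9
ee_pos: [0.4775, -0.2797, 0.2071]
eef_rot: [-1.57, 0.0, 0.182]
force: [-0.2, -0.3, -0.3]
grip_width: 0.0002
```

>>> jog_arm(
  targets=[
    [0,[0,4,0],0],
    [0,[0,8,0],0],
    [0,[0,8.1,1],0],
    [0,[0,8.1,1.7],0],
    [0,[0,8.1,2.4],0],
    [0,[0,8.1,3.0],0],
    [0,[0,8.1,3.6],0],
    [0,[0,8.1,4.1],0],
    [0,[0,8.1,4.4],0],
    [0,[0,8.1,4.4],0],
  ],
)

```text
time_s: 9.9
ee_pos: [0.4692, -0.2369, 0.1265]
eef_rot: [-1.571, 0.0, 0.176]
force: [1.1, 0.3, 0.1]
grip_width: 0.0006
```

>>> jog_arm(
  targets=[
    [0,[0,0,0.1],0],
    [0,[0,0,0.2],0],
    [0,[0,0,0.2],0],
  ],
)

```text
time_s: 10.2
ee_pos: [0.4689, -0.2356, 0.1264]
eef_rot: [-1.571, -0.0, 0.176]
force: [-0.0, -2.9, -1.3]
grip_width: 0.0003
```

>>> jog_arm(
  targets=[
    [0,[0,0,0.1],0],
    [0,[0,0,0.2],0],
    [0,[0,0,0.2],0],
  ],
)

```text
time_s: 10.5
ee_pos: [0.4688, -0.2346, 0.1267]
eef_rot: [-1.574, -0.001, 0.176]
force: [2.5, -11.3, -2.6]
grip_width: 0.0006
```

>>> jog_arm(
  targets=[
    [0,[0,0,0.1],0],
    [0,[0,0,0.15],0],
    [0,[0,0,0.15],0],
  ],
)

```text
time_s: 10.8
ee_pos: [0.4688, -0.234, 0.127]
eef_rot: [-1.576, -0.001, 0.176]
force: [3.3, -16.7, -3.0]
grip_width: 0.0007
```

The force rises like a hard stop. Backing off, lifting and looking.

>>> jog_arm(
  targets=[
    [0,[0,0,-0.5],0],
    [0,[0,0,-3],0],
    [0,[0,0,-4.5],0],
    [0,[0,-5,-4.5],0],
    [0,[0,-10,-4.5],0],
    [0,[5.5,-14,-4],0],
    [0,[5.5,-14,-4],0],
    [0,[5.5,-14,-4],0],
    [0,[5.5,-14,-4],0],
  ],
)

```text
time_s: 11.7
ee_pos: [0.5289, -0.2615, 0.2652]
eef_rot: [-1.57, 0.001, 0.176]
force: [0.2, 1.3, -0.2]
grip_width: 0.0008
```

```bash
python3 - <<'E'
from h import *
from station import ctrl, optics
o=ctrl.get_obs(); w=optics.camera("wrist"); M=c2w(w,o)
np.savez("w6.npz",pose=M,**w)
print(RF.T@(o["ee_pos"]-F0),o["force"])
cv2.imwrite("pics/w6.png",cv2.resize(w["img"],None,fx=1.4,fy=1.4)[:,:,::-1])
E
```

```text
[-0.08125756 -0.08834883  0.26524243] [ 0.19964535  1.27690528 -0.19979507]
```

View pics/w6.png

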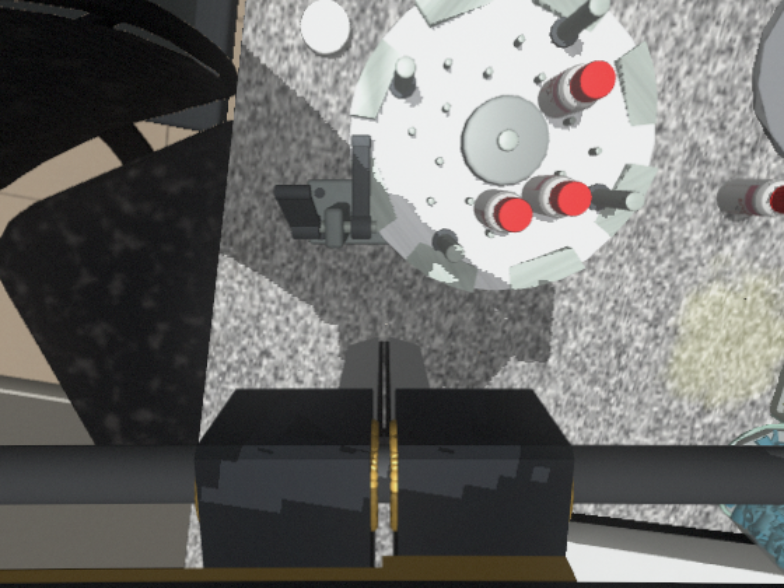

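The pawl looks down, with its nose at (361,140) and the lever top at (292,192). All three vials stand upright at (585,90), (563,197) and (505,212). I'll put numbers on that by comparing with the first wrist view.

```bash
python3 - <<'E'
from h import *
def pawl(c,n):
    M=c["pose"]; z=c["range_z"]; v,u=np.nonzero(z>0); Q=[]
    for x,y in zip(u,v):
        if 170<x<300 and 80<y<185:
            p,d=ray(c,(x,y),M); Q.append(RF.T@(p+d*float(z[y,x])-F0))
    Q=np.array(Q)
    a=Q[(abs(Q[:,0]+.096)<.003)&(Q[:,1]>-.042)&(Q[:,1]<-.008)&(Q[:,2]>.058)]
    s=np.polyfit(a[:,1],a[:,2],1)
    l=Q[(abs(Q[:,0]+.132)<.008)&(Q[:,2]>.09)&(Q[:,1]<-.02)&(Q[:,1]>-.08)]; i=l[l[:,2]>np.quantile(l[:,2],.8)]
    print(n,"arm angle",np.arctan(s[0]),"h@-.025",np.polyval(s,-.025),"lever top",i.mean(0),len(a),len(l))
for n in ("w1","w6"): pawl(dict(np.load(n+".npz")),n)
c=dict(np.load("w6.npz"))
for nm,p,a in (("a",(597,10),22.5),("b",(404,66),112.5),("c",(456,253),202.5),("d",(634,201),292.5)):
    q=RF.T@(onz(c,(p[0]/1.4,p[1]/1.4),.105,c["pose"])-F0); print(nm,np.hypot(*q[:2]),(np.arctan2(q[1],q[0])-np.radians(a)+3.14)%6.283-3.14)
for p in ((597,79),(571,197),(514,214)):
    q=d3(c,*p); print("vial cap",q,np.hypot(*q[:2]))
E
```

```text
w1 arm angle -0.33716477719151916 h@-.025 0.06920731328247265 lever top [-0.13229796 -0.03257439  0.12538959] 256 486
w6 arm angle -0.36020247235500863 h@-.025 0.0686803324598004 lever top [-0.13220494 -0.03173676  0.12493934] 263 515
a 0.07445893698758392 0.6726342677292094
b 0.07823385915794444 0.6883250008125219
c 0.0775904478048324 0.6934868942571368
d 0.07762788113297622 0.6750569273515268
vial cap [0.034305   0.02819541 0.11819964] 0.04440511554328613
vial cap [ 0.02647111 -0.03482231  0.11758854] 0.04374143035078971
vial cap [-0.00559322 -0.04431337  0.11787271] 0.044664966604819265
```

The pawl sits at or slightly below its starting angle, the wheel is at about 0.68, and the vials are upright at 44 mm from the axis. The arm is clear, so I'm handing in.

```bash
python3 -c "
from station import ctrl
print(ctrl.hand_in())"
```

```text
the job is handed in; nothing more can be done
None
```

The wheel is one notch back with the pawl fully down, and I handed the job in at about 12 s; the hand-in gives no verdict. With the fingers closed, I pushed the thumb lever to -y, pushed the wheel counter-clockwise on peg_b, then pushed the lever back until it hit a hard stop at about 17 N. I then moved the arm clear.

**Checks on the way**
- **Pawl lifted:** about 0.72 rad by depth before the wheel was moved. It was still up at the last look before I lowered it.
- **Wheel after the push:** 0.67 rad.

**Last checks before handing in**
- **Wheel:** 0.67 to 0.69 rad on the four pegs, within the allowed 0.5 to 0.85. Three pegs measured about 78 mm from the axis, but peg_a came out at 74 mm because it was near the picture's edge.
- **Pawl:** arm angle 0.02 rad below its starting value, with the lever top at 125 mm, so fully down.
- **Vials:** all three upright, with caps at 118 mm height and 44 mm from the axis.
- **Things lying around:** I did not measure them again. The cap looked unmoved in the last wrist view, and the arm's path stayed clear of the others.

No check failed.

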